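# Load the yoghurt-drink chiller

## Task

Put the two blue-capped drinking yoghurts from the orange carton upright into the chiller's narrow well, beside the orange-capped bottle already in it; lower each one so that it falls no more than the last 3 cm. Then turn the thermostat dial clockwise to the green mark. Leave the orange-capped bottles in the carton standing where they are, and the one in the well in the well.

Things in the scene. Friction and masses are not known exactly. Their poses are not given: they have to be found in the camera images.
- blue_a: a slim white drinking-yoghurt bottle with blue cap and blue label: 140 mm tall, body 30 mm in diameter up to 96 mm, cap 27 mm in diameter and 28 mm high (from 112 to 140 mm), 110 g. Origin at the centre of its underside, z along its axis towards the cap. It starts upright in one of the carton's four cells. One of the two to be loaded.
- blue_b: a slim white drinking-yoghurt bottle with blue cap and blue label: 140 mm tall, body 30 mm in diameter up to 96 mm, cap 27 mm in diameter and 28 mm high (from 112 to 140 mm), 110 g. Origin at the centre of its underside, z along its axis towards the cap. It starts upright in another cell of the carton. The other one to be loaded.
- orange_a: a bottle of the same size and shape as blue_a but with orange cap and label; origin at the centre of its underside, z along its axis towards the cap. It stands in the carton and stays there.
- orange_b: a bottle of the same size and shape as blue_a but with orange cap and label; origin at the centre of its underside, z along its axis towards the cap. It stands in the carton and stays there.
- orange_c: a bottle of the same size and shape as blue_a but with orange cap and label; origin at the centre of its underside, z along its axis towards the cap. It stands near the middle of the chiller's well, its cap 50 mm above the deck, and stays there; on either side of it is room for one more bottle.
- carton: orange display carton, fixed to the counter, 170 x 170 mm, 32 mm high, open on top, with walls and a low cross inside (4 mm thick, up to 32 mm) that make 2 x 2 cells; their centres are at x, y = +-37.5 mm in its frame, one bottle in each, and its floor is 4 mm thick. Origin at the centre of its underside; its sides run along its x and y.
- chiller: white countertop chiller, fixed to the counter: 200 mm (x) by 340 mm (y), flat deck 108 mm above the counter. Origin at the centre of its underside. At y = +70 mm its deck has the steel-rimmed well; at y = -95 mm the thermostat dial on a dark scale disc.
- well_floor (a point): centre of the floor of the chiller's well, 18 mm above the counter; axes as the chiller's. The well is a straight-walled slot 38 mm wide (x) and 128 mm long (y), 90 mm deep, open at the deck; three bottles fit in a row along y.
- dial (a joint): angle of the thermostat dial, rad, from 0 to 2.6, growing clockwise seen from above. At 0 its pointer (white line on the grip bar, off-centre towards the pointing end) points along the chiller's -x, at 1.57 along its +y. The pointer is at the middle of the green mark at 1.50.
- dial_grip (a point): point on the dial's vertical axis at the height to grip, 37 mm above the deck, 7 mm under the top of the grip bar. The black grip bar is 46 mm long along the pointer, 14 mm thick and 32 mm high, on a disc 48 mm in diameter whose top is 14 mm above the deck. Its -x axis follows the pointer.
- green_mark (a point): middle of the bright green mark (15 x 8 mm) on the dark scale disc around the dial, on the deck, 44 mm from the dial's axis. The other ticks are thin and white, 0.25 rad apart.

How it is judged:
On the way, in this order (a step that is already met when the one before it is completed fails the run):
1. Both blue-capped bottles stand in the chiller's well, down on its floor and let go (x of blue_a in the frame of well_floor between -0.02 and 0.02 m and y of blue_a in the frame of well_floor between -0.06 and 0.06 m and z of each of blue_a, blue_b in the frame of well_floor below 0.008 m and angle between each of blue_a, blue_b's own z axis and vertical below 0.2 rad and x of blue_b in the frame of well_floor between -0.02 and 0.02 m and y of blue_b in the frame of well_floor between -0.06 and 0.06 m and contact force between each of blue_a, blue_b and the fingers below 0.3 N), for 0.2 s.
2. After that, the dial's pointer is turned to the green mark (within 0.12 rad, about 7 degrees, of its middle) (value of joint dial between 1.38 and 1.62 rad), for 0.2 s.
At the end, for the whole second after the job is handed in: Both blue-capped bottles and the orange-capped one stand in the well, undersides within 8 mm of its floor, leaning under 0.2 rad (11 degrees), released and at rest; the dial rests with its pointer within 0.12 rad (7 degrees) of the middle of the green mark (joint 1.38 to 1.62) (all of step 1 and all of step 2 and x of orange_c in the frame of well_floor between -0.02 and 0.02 m and y of orange_c in the frame of well_floor between -0.06 and 0.06 m and z of orange_c in the frame of well_floor below 0.008 m and angle between orange_c's own z axis and vertical below 0.2 rad and linear speed of each of blue_a, blue_b, orange_c below 0.03 m/s and velocity of joint dial between -0.05 and 0.05 rad/s); the robot touches nothing.
It fails at once if An orange-capped bottle in the carton is moved more than 30 mm or tipped more than 0.35 rad (20 degrees) (distance of any of orange_a, orange_b from where it was at the start of the episode above 0.03 m or angle between any of orange_a, orange_b's own z axis and vertical above 0.35 rad).
It fails at once if The orange-capped bottle in the well is lifted more than 20 mm off the well's floor (z of orange_c in the frame of well_floor above 0.02 m).
It fails at once if A blue-capped bottle is dropped or slammed into the well: inside it, it moves faster than 0.8 m/s (as after a free fall of more than about 3 cm) ((x of blue_a in the frame of well_floor between -0.03 and 0.03 m and y of blue_a in the frame of well_floor between -0.075 and 0.075 m and z of blue_a in the frame of well_floor below 0.075 m and linear speed of blue_a above 0.8 m/s) or (x of blue_b in the frame of well_floor between -0.03 and 0.03 m and y of blue_b in the frame of well_floor between -0.075 and 0.075 m and z of blue_b in the frame of well_floor below 0.075 m and linear speed of blue_b above 0.8 m/s)).
It also fails if it takes over 72 s, if anything falls off the work surface, if the arm or the gripper's body presses on something with over 40 N, if the wrist force passes 120 N, or if a joint passes its speed limit or range.

## Robot

A 6-joint arm with a two-finger parallel gripper is mounted at the origin on the work surface. World frame = base frame: x ahead of the robot, y to its left, z up, the work surface at z = 0. Lengths are in m, angles in rad, forces in N, time in s.
With the tool pointing down it reaches from about 0.275 to 0.825 m from the base axis. Payload 4.9 kg.
Tool frame: the origin (TCP) lies midway between the tips of the shut fingers; the grasp point (between the pads) lies 19 mm behind it (bot.grip_depth is the distance from the TCP to the grasp point, in m); z points along the fingers, y is the line along which they close (so a half turn about z gives the same grasp; the last joint's range is limited). The gripper opens to 85 mm and grips with 20 to 120 N. Pads are 22 mm wide; open, the fingers measure 114 mm over their backs; the gripper's body (76 mm by 85 mm) begins 54 mm behind the grasp point. The pads swing forward as they close: fully open they stand 13 mm farther back than shut.
Start: joints at [-1.375, 0.326, -0.193, 1.052, 0, 1.437], TCP at [0.178, -0.52, 0.199] pointing down, gripper open.
Joint ranges: [-2.65, 2.65], [-0.97, 1.79], [-1.3, 1.35], [-1.93, 2.1], [-1.47, 1.37], [-3.14, 3.14]. Speed limits (rad/s): [2.57, 2.57, 3.14, 3.14, 3.14, 3.14].

## Interface

Orientations are given as a unit quaternion [w, x, y, z].
In Python, from cell import bot gives the robot as it stands. Calls block until the motion is done:
- bot.move_pose(position, orientation): joint-space move of the TCP to a pose.
- bot.move_linear(position, speed=0.15, rotation=None, until_force=None): straight line of the TCP; rotation=None keeps the orientation; speed is the mean speed in m/s. With until_force (N) it stops when the force on the tool has changed by that much, and returns True; else False.
- bot.goto_joints(angles): joint-space move.
- bot.set_gripper(opening, grasp_force=None): opening from 0.0 (shut) to 1.0 (fully open); grasp_force is the grip in N (None keeps the last); returns when the fingers have stopped.
- bot.wait(seconds).
- bot.solve_ik(position, orientation): joint angles nearest the present ones, or None.
- bot.camera(name): name is "scene" or "side" or "wrist"; returns the picture (480x640x3 uint8, red, green, blue); there is no depth.
- bot.calibration(name): a dict with "mtx" (3x3 intrinsics, pixels), "k1" (the pictures are not rectified: a ray, as slopes to the right and down, at radius r is drawn at 1 + k1 r^2 times it, then the intrinsics apply), "extrinsics" (4x4, takes a point from world to camera coordinates); the wrist camera has in their place "hand_eye" (4x4, takes a point from camera to tool coordinates, whose origin is the TCP and whose axes are the flange's). Camera axes: x right, y down, z forward; pixel columns grow to the right and rows downward; lengths in m; the calibration is good to about 2 mm. A picture is of the moment at which its call begins: read the wrist's pose just before it. calibration takes no time and is no camera call.
A pose or a line that the arm cannot do raises bot.PlanningError and nothing moves.
- bot.close_job(): hands the job in; it is judged then, once.
Trained networks look in the newest picture that a camera, given by its name, has taken for a name from the list of things; names that differ only in an ending like _2 or _b are one class to them, and where a whole thing is asked for, a point or a joint stands for the part that bears it (a point fixed in the world has none). Each returns a list of dicts, best first, with "confidence" (0 to 1); they miss things now and then, are a little off and sometimes report something else, mostly with a low value. They report only what shows in the picture. A call takes as long as a camera call.
- bot.search_frame(camera, thing): "bbox" ([left, top, width, height] in pixels, round what is visible of it).
Readings, each from a call of its own:
- bot.read_clock(): time.
- bot.read_joint_positions(): joint angles.
- bot.read_joint_vel(): joint speeds.
- bot.read_joint_efforts(): joint torques, N m.
- bot.read_position(): TCP position.
- bot.read_tool_rot(): TCP orientation.
- bot.read_ft_force(): force on the tool from outside, world axes, zero at the start.
- bot.read_moment(): the same for the moment, N m.
- bot.read_gripper_width(): opening from 0.0 (shut) to 1.0 (fully open).
- bot.read_finger_force(): force on a finger pad.
Only numpy, scipy, OpenCV 4.12 (cv2) and the standard library are available. Lean on these libraries where they do the work, as an engineer would, in place of code of your own. Each camera call takes 0.05 s, during which the arm holds its last target. There are 200 camera calls.

## Working session

There is one attempt and no reset: what is moved stays moved. The work goes in short steps, each a Python script; the robot and the scene stay as the last script left them, time stands still between calls to the robot, and variables do not carry over. Pictures are saved under pics/ and viewed, at most 10 in all, crops included, and the job is handed in when it is done.

```bash
mkdir -p pics; ls; cat > h.py <<'E'
import numpy as np, cv2
from cell import bot
def cal(n):
    c=bot.calibration(n); return c
def pose_cam(n):
    c=cal(n)
    if 'extrinsics' in c: return np.linalg.inv(np.array(c['extrinsics']))
    from scipy.spatial.transform import Rotation as R
    q=bot.read_tool_rot(); T=np.eye(4); T[:3,:3]=R.from_quat([q[1],q[2],q[3],q[0]]).as_matrix(); T[:3,3]=bot.read_position()
    return T@np.array(c['hand_eye'])
def ray(n,uv,T=None):
    c=cal(n); T=pose_cam(n) if T is None else T
    K=np.array(c['mtx']); d=np.array([c['k1'],0,0,0,0.])
    p=cv2.undistortPoints(np.array([[uv]],float),K,d)[0,0]
    return T[:3,3], T[:3,:3]@np.array([p[0],p[1],1])
def onz(n,uv,z,T=None):
    o,d=ray(n,uv,T); return o+d*(z-o[2])/d[2]
def proj(n,P,T=None):
    c=cal(n); T=pose_cam(n) if T is None else T
    Ti=np.linalg.inv(T); q=(Ti[:3,:3]@np.array(P,float).reshape(-1,3).T).T+Ti[:3,3]
    return cv2.projectPoints(q,np.zeros(3),np.zeros(3),np.array(c['mtx']),np.array([c['k1'],0,0,0,0.]))[0][:,0]
def save(im,f): cv2.imwrite('pics/'+f,cv2.cvtColor(im,cv2.COLOR_RGB2BGR))
E
python3 - <<'E'
from h import *
for n in ['scene','side']:
    im=bot.camera(n); save(im,n+'0.png'); c=cal(n); print(n,pose_cam(n).round(3).tolist(),c['mtx'],c['k1'])
    for t in ['blue_a','orange_a','carton','chiller','dial','dial_grip','green_mark','well_floor']:
        try: print(t,[(np.round(r['bbox']).tolist(),round(r['confidence'],2)) for r in bot.search_frame(n,t)])
        except Exception as e: print(t,e)
print(cal('wrist'),bot.read_tool_rot(),bot.grip_depth)
E
```

```text
pics
scene [[-0.209, 0.573, -0.792, 1.312], [0.978, 0.136, -0.159, 0.206], [0.016, -0.808, -0.589, 0.722], [0.0, 0.0, 0.0, 1.0]] [[565.41991387   0.         309.65022749]
 [  0.         565.41991387 252.80714696]
 [  0.           0.           1.        ]] -0.17376948577833723
blue_a [([425.0, 257.0, 30.0, 67.0], 0.84), ([465.0, 265.0, 31.0, 69.0], 0.64)]
orange_a [([466.0, 290.0, 34.0, 75.0], 0.7), ([423.0, 286.0, 26.0, 69.0], 0.63), ([214.0, 241.0, 18.0, 29.0], 0.6)]
carton [([400.0, 292.0, 104.0, 92.0], 0.91), ([119.0, 238.0, 27.0, 30.0], 0.18)]
chiller [([76.0, 230.0, 206.0, 118.0], 0.78)]
dial [([117.0, 238.0, 30.0, 32.0], 0.96)]
dial_grip [([120.0, 239.0, 26.0, 26.0], 0.81)]
green_mark [([72.0, 229.0, 211.0, 118.0], 0.96)]
well_floor [([76.0, 233.0, 208.0, 115.0], 0.93), ([426.0, 261.0, 27.0, 58.0], 0.59), ([403.0, 293.0, 102.0, 90.0], 0.3)]
side [[-0.997, -0.057, 0.058, 0.474], [-0.081, 0.646, -0.759, 0.781], [0.006, -0.762, -0.648, 0.716], [0.0, 0.0, 0.0, 1.0]] [[477.09063542   0.         318.05378099]
 [  0.         477.09063542 234.53012275]
 [  0.           0.           1. 
[... 679 characters left out ...]
ell_floor [([265.0, 130.0, 100.0, 119.0], 0.8), ([304.0, 161.0, 15.0, 36.0], 0.63)]
{'mtx': array([[372.47051086,   0.        , 326.24012566],
       [  0.        , 372.47051086, 242.60406742],
       [  0.        ,   0.        ,   1.        ]]), 'k1': 0.02211922877857387, 'hand_eye': array([[ 2.55671379e-05, -9.50516911e-01, -3.10672820e-01,
         7.88240454e-02],
       [ 9.99999998e-01,  4.39292346e-05, -5.21073668e-05,
        -3.20651425e-04],
       [ 6.31765525e-05, -3.10672818e-01,  9.50516910e-01,
        -1.74369989e-01],
       [ 0.00000000e+00,  0.00000000e+00,  0.00000000e+00,
         1.00000000e+00]])} [-4.45127936e-06  9.86433783e-01  1.64159654e-01  4.05918503e-06] 0.0187
```

View pics/scene0.png

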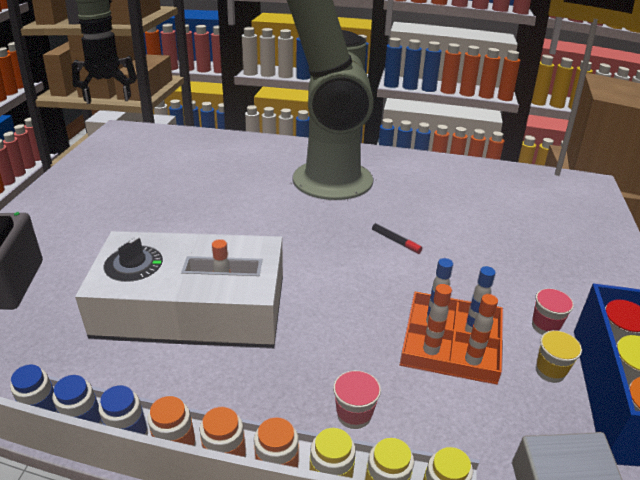

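View pics/side0.png

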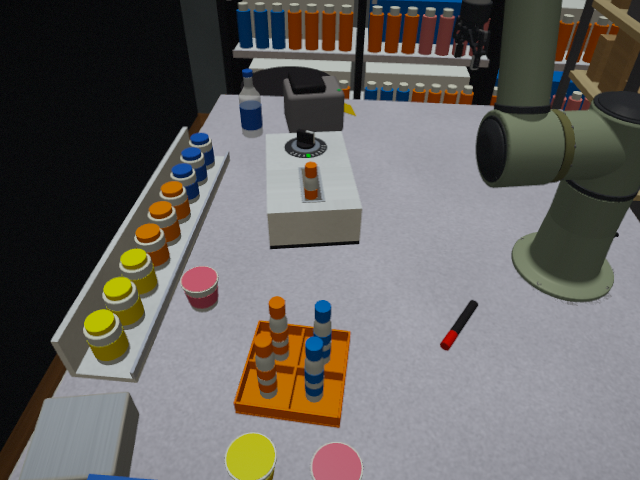

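```bash
python3 - <<'E'
from h import *
# cap tops: top-centre of bbox approx; use cap-centre pixel by bbox top + ~
for n,bs in {'scene':[[425,257,30,67],[465,265,31,69],[466,290,34,75],[423,286,26,69]],'side':[[306,338,22,64],[312,299,22,64],[254,336,24,62],[274,296,15,65]]}.items():
    for b in bs: print(n,b,onz(n,[b[0]+b[2]/2,b[1]+8],0.144).round(3))
    print(n,'orange_c',onz(n,[223,248] if n=='scene' else [314,168],0.158).round(3),'dial',onz(n,[132,248] if n=='scene' else [307,137],0.153).round(3))
E
```

```text
scene [425, 257, 30, 67] [0.517 0.274 0.144]
scene [465, 265, 31, 69] [0.524 0.344 0.144]
scene [466, 290, 34, 75] [0.59  0.346 0.144]
scene [423, 286, 26, 69] [0.597 0.27  0.144]
scene orange_c [ 0.574 -0.094  0.158] dial [ 0.604 -0.253  0.153]
side [306, 338, 22, 64] [0.506 0.36  0.144]
side [312, 299, 22, 64] [0.503 0.285 0.144]
side [254, 336, 24, 62] [0.58  0.363 0.144]
side [274, 296, 15, 65] [0.569 0.285 0.144]
side orange_c [ 0.55  -0.094  0.158] dial [ 0.58  -0.237  0.153]
```

The scene view shows the carton with the blues on the robot side, at about (445,265) and (486,275) px. The chiller's dial is at (132,248), the green mark at (157,262) and orange_c at (220,250) in the well. Next I take wrist views from above.

```bash
cat >> h.py <<'E'
from scipy.spatial.transform import Rotation as R
def down(a):
    "tool down, closing line (tool y) at world angle a"
    y=np.array([np.cos(a),np.sin(a),0]); z=np.array([0,0,-1.]); x=np.cross(y,z)
    q=R.from_matrix(np.c_[x,y,z]).as_quat(); return [q[3],q[0],q[1],q[2]]
E
python3 - <<'E'
from h import *
print(bot.read_clock())
for n,p,a in [('chil',[0.47,-0.17,0.36],-np.pi/2),('cart',[0.45,0.315,0.32],-np.pi/2)]:
    bot.move_pose(p,down(a)); bot.wait(0.3)
    T=pose_cam('wrist'); np.save(n+'_T.npy',T); im=bot.camera('wrist'); save(im,n+'.png')
    print(n,T[:3,3].round(3))
    for t in (['blue_a','orange_a'] if n=='cart' else ['dial_grip','orange_c','green_mark']):
        for r in bot.search_frame('wrist',t):
            b=r['bbox']; print(t,np.round(b),round(r['confidence'],2))
print(bot.read_clock(),bot.read_joint_positions())
E
```

```text
0.9
chil [ 0.549 -0.171  0.534]
dial_grip [400.  54.  45.  49.] 0.8
orange_c [246.  96.  42.  34.] 0.87
green_mark [144.   0. 350. 219.] 0.66
green_mark [397.  53.  46.  51.] 0.32
cart [0.529 0.315 0.494]
blue_a [337. 130.  41.  34.] 0.92
blue_a [267. 123.  38.  38.] 0.9
orange_a [337. 128.  39.  36.] 0.75
orange_a [263.  34.  44.  50.] 0.7
7.9833 [ 4.76315900e-01  2.77363699e-01  4.67868096e-02  1.34024118e+00
 -1.39392273e-05 -2.66529413e+00]
```

View pics/chil.png

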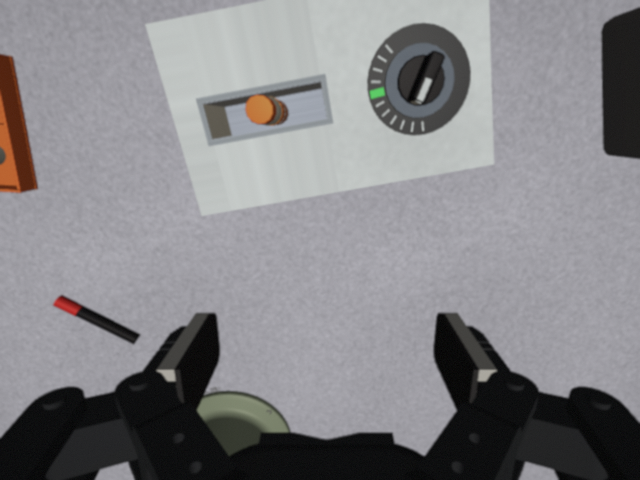

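View pics/cart.png

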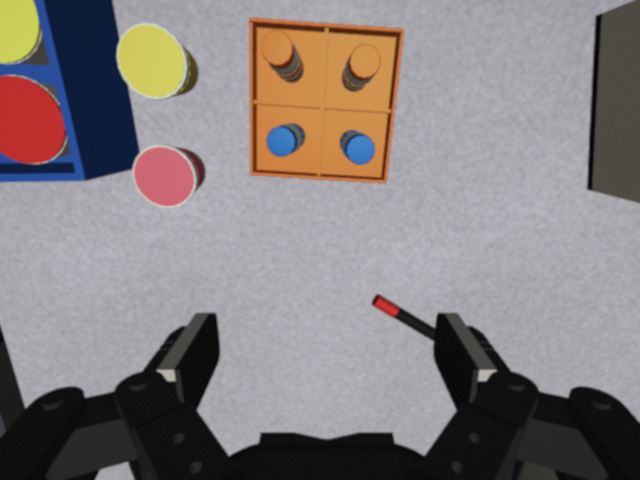

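The wrist views show the carton from directly above: blue caps at (282,140) and (360,149) px, orange caps behind them. On the chiller, the well rim corners are about (198,98), (325,75), (332,123) and (208,146), and the green mark is at (377,94). The dial pointer's white end is at (423,92).

```bash
python3 - <<'E'
from h import *
from scipy.optimize import least_squares
T=np.load('cart_T.npy'); im=cv2.imread('pics/cart.png').astype(int); b,g,r=im[...,0],im[...,1],im[...,2]
m=((b>150)&(b-r>80)).astype(np.uint8); n,l,s,c=cv2.connectedComponentsWithStats(m)
for i in range(1,n):
    if s[i,4]>200 and s[i,1]<250 and s[i,0]>200: print('cap',s[i],onz('wrist',c[i],0.144,T).round(4))
for q in [(250,19),(403,28),(386,182),(251,175)]: print('carton corner',onz('wrist',q,0.032,T).round(3))
T=np.load('chil_T.npy'); im=cv2.imread('pics/chil.png').astype(int); b,g,r=im[...,0],im[...,1],im[...,2]
def cen(m):
    n,l,s,c=cv2.connectedComponentsWithStats(m.astype(np.uint8)); i=1+np.argmax(s[1:,4]); return c[i],s[i,4]
gm=cen((g-r>80)&(g-b>50)); print('green',gm)
mm=(r>150)&(r-b>80); mm[:,:150]=0; mm[:80]=0; mm[200:]=0; oc=cen(mm)
P=[onz('wrist',p,0.108,T) for p in [(147,24),(203,215),(494,163)]]; print(np.round(P,4), [np.linalg.norm(P[0]-P[1]),np.linalg.norm(P[1]-P[2])])
G=onz('wrist',gm[0],0.108,T)
rim=[(198,98),(325,75),(332,123),(208,146)]
W=[onz('wrist',p,0.108,T) for p in rim]; print('rim',np.round(W,4))
# local model
th=1.5; gl=[-.044*np.cos(th),-.095+.044*np.sin(th)]
L=np.array([[.1,.17],[-.1,.17],[-.1,-.17],gl]+[[0,.07]]); D=np.array([p[:2] for p in P+[G,np.mean(W,0)]])
w=np.array([1,1,1,3,3])[:,None]
def f(v): 
    c,s=np.cos(v[2]),np.sin(v[2]); return ((L@np.array([[c,s],[-s,c]])+v[:2]-D)*w).ravel()
v=least_squares(f,[.58,-.17,.18]).x; print('chiller',v.round(4)); print((f(v).reshape(-1,2)/w).round(4))
c,s=np.cos(v[2]),np.sin(v[2]); X=lambda x,y:np.array([c*x-s*y,s*x+c*y])+v[:2]
print('well',X(0,.07),'dial',X(0,-.095),'orange_c',onz('wrist',oc[0],0.155,T),oc)
# dial bar ends at z=.152
A=onz('wrist',(436,56),.154,T);B=onz('wrist',(417,102),.154,T); d=(B-A)[:2]; print('bar',A,B,np.linalg.norm(d),'angle',(v[2]+np.pi-np.arctan2(d[1],d[0]))%(2*np.pi))
# crop for overlay check
im=cv2.imread('pics/chil.png')
for x,y,z in [(.019,.006,.108),(-.019,.006,.108),(.019,.134,.108),(-.019,.134,.108),(0,-.095,.154),(.1,.17,.108),(-.1,.17,.108),(-.1,-.17,.108),(.019,.006,.018),(-.019,.134,.018)]:
    p=proj('wrist',[*X(x,y),z],T)[0]; cv2.circle(im,tuple(np.round(p).astype(int)),1,(255,0,255),-1)
cv2.imwrite('pics/ov.png',cv2.resize(im[0:220,140:500],None,fx=2.2,fy=2.2,interpolation=cv2.INTER_CUBIC))
E
```

```text
cap [268 127  27  29 604] [0.5112 0.3563 0.144 ]
cap [347 136  27  28 591] [0.5039 0.284  0.144 ]
carton corner [0.633 0.398 0.032]
carton corner [0.624 0.231 0.032]
carton corner [0.457 0.241 0.032]
carton corner [0.465 0.408 0.032]
green (array([376.78217822,  92.55445545]), np.int32(101))
[[ 0.6392  0.0086  0.108 ]
 [ 0.4434 -0.0259  0.108 ]
 [ 0.5028 -0.3582  0.108 ]] [np.float64(0.1988740343653101), np.float64(0.3375813301644901)]
rim [[ 0.571  -0.0342  0.108 ]
 [ 0.5935 -0.1692  0.108 ]
 [ 0.546  -0.1767  0.108 ]
 [ 0.5217 -0.0397  0.108 ]]
chiller [ 0.5706 -0.1737  0.1776]
[[-0.0003  0.0027]
 [-0.0012  0.0018]
 [-0.0006 -0.0005]
 [ 0.0001 -0.0005]
 [ 0.0002  0.0001]]
well [ 0.55819633 -0.10482459] dial [ 0.58734301 -0.26722986] orange_c [ 0.55909083 -0.10622189  0.155     ] (array([258.99509804, 108.82189542]), np.int32(612))
bar [ 0.60413576 -0.27111897  0.154     ] [ 0.56499293 -0.25686505  0.154     ] 0.04165735906186435 angle 0.526804291516338
```

View pics/ov.png

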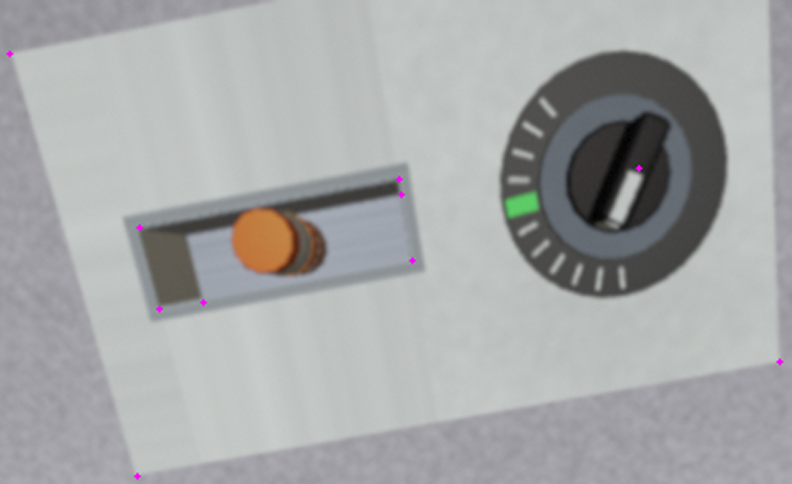

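The fit residuals are 1–3 mm and the overlay matches. Next is the first bottle: pick it and hold it above the well.

```bash
cat >> h.py <<'E'
CH=np.array([0.5706,-0.1737,0.1776]); YAW=CH[2]
def X(x,y): c,s=np.cos(YAW),np.sin(YAW); return np.array([c*x-s*y,s*x+c*y])+CH[:2]
H=0.104  # TCP above bottle underside
def pick(xy,a):
    q=down(a); bot.set_gripper(0.62)
    bot.move_pose([*xy,0.22],q); bot.move_linear([*xy,0.004+H],0.12)
    bot.set_gripper(0.0,40); print('width',bot.read_gripper_width(),bot.read_finger_force(),bot.read_clock())
    bot.move_linear([*xy,0.30],0.2)
def place(yy,a):
    q=down(a); t=X(0,yy); bot.move_pose([*t,0.108+H+0.03],q)
    hit=bot.move_linear([*t,0.018+H+0.008],0.08,until_force=10); print('hit',hit,bot.read_position(),bot.read_clock()); return hit
E
python3 - <<'E'
from h import *
for a in (YAW,YAW-np.pi): 
    for p in ([.5039,.284,.22],[.5112,.3563,.108],[*X(0,.04),.13],[*X(0,-.04),.13]): print(a,np.round(bot.solve_ik(p,down(a)),2))
a=YAW-np.pi if abs(bot.solve_ik([.5,.28,.2],down(YAW-np.pi))[5])<abs(bot.solve_ik([.5,.28,.2],down(YAW))[5]) else YAW
print('a',a)
pick([.5039,.284],a)
q=down(a); t=X(0,-.040); bot.move_pose([*t,.30],q); print(bot.read_clock(),bot.read_gripper_width())
im=bot.camera('wrist'); save(im,'held1.png')
E
```

```text
0.1776 [ 0.39  0.37 -0.08  1.13  0.    1.78]
0.1776 [ 0.49  0.53 -0.12  0.92  0.    1.88]
0.1776 [-0.36  0.43 -0.22  0.92  0.    1.03]
0.1776 [-0.47  0.5  -0.11  0.96  0.    0.92]
-2.963992653589793 [ 0.39  0.37 -0.08  1.13  0.   -1.36]
-2.963992653589793 [ 0.49  0.53 -0.12  0.92  0.   -1.26]
-2.963992653589793 [-0.36  0.43 -0.22  0.92  0.   -2.11]
-2.963992653589793 [-0.47  0.5  -0.11  0.96  0.   -2.22]
a -2.963992653589793
width 0.2754281525056619 39.006056785583496 11.075
14.0083 0.26911189246416367
```

View pics/held1.png

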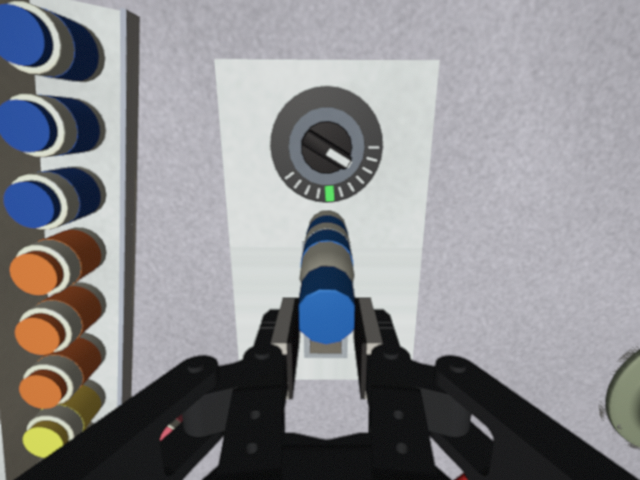

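The bottle is held at (327,315) px, upright and centred between the pads, with the dial and green mark visible beyond. I measure its offset in the grip and then lower it.

```bash
cat >> h.py <<'E'
def offset(im):
    "cap centre in tool x (m) and tool y while held"
    im=im.astype(int); r,g,b=im[...,0],im[...,1],im[...,2]
    m=((b>150)&(b-r>80)); m[:, :250]=0; m[:,400:]=0; m[:260]=0
    v,u=np.nonzero(m); Th=np.array(cal('wrist')['hand_eye']); o,d=ray('wrist',[(u.min()+u.max())/2,v.mean()],Th)
    z=H-0.140; return (o+d*(z-o[2])/d[2])[:2], len(u)
E
python3 - <<'E'
from h import *
a=YAW-np.pi
print(offset(bot.camera('wrist')))
if place(-.040,a): print(bot.read_ft_force())
E
```

```text
(array([0.00204164, 0.00102426]), 2398)
hit True [ 0.57724177 -0.21292379  0.21079232] 15.0667
[ 0.81646805 -0.37710506 -0.67369075]
```

I used chiller y instead of well y, so the bottle only touched the deck lightly. The z value confirms the heights. I raise it and lower it at the right spot.

```bash
sed -i 's/t=X(0,yy)/t=X(0,.07+yy)/' h.py; python3 - <<'E'
from h import *
a=YAW-np.pi
p=bot.read_position(); bot.move_linear([p[0],p[1],.242],.15)
t=X(0,.030); bot.move_linear([*t,.29],.15)
print(offset(bot.camera('wrist')),bot.read_gripper_width())
hit=place(-.040,a); print(bot.read_ft_force(),bot.read_gripper_width())
if not hit: print(bot.move_linear([*t,.018+H-.004],.04,until_force=6),bot.read_position(),bot.read_clock())
E
```

```text
(array([0.00047035, 0.00081516]), 2469) 0.2674713274564289
hit False [ 0.56572896 -0.14433372  0.13059411] 18.0417
[ 0.02738842  0.89620324 -2.25753362] 0.2687963710731097
True [ 0.56630167 -0.14488445  0.11974654] 18.3667
```

```bash
python3 - <<'E'
from h import *
a=YAW-np.pi
bot.set_gripper(.5); p=bot.read_position(); bot.move_linear([p[0],p[1],.24],.15)
bot.move_pose([.49,.27,.28],down(a))
pick([.5112,.3563],a)
t=X(0,.110); bot.move_pose([*t,.29],down(a)); bot.wait(.2)
T=pose_cam('wrist'); im=bot.camera('wrist'); save(im,'held2.png'); print(offset(im),bot.read_gripper_width(),bot.read_clock())
E
```

```text
width 0.2701182520313267 39.06538367271423 23.4667
(array([0.00149305, 0.00081546]), 2370) 0.2725497840746835 26.3833
```

View pics/held2.png

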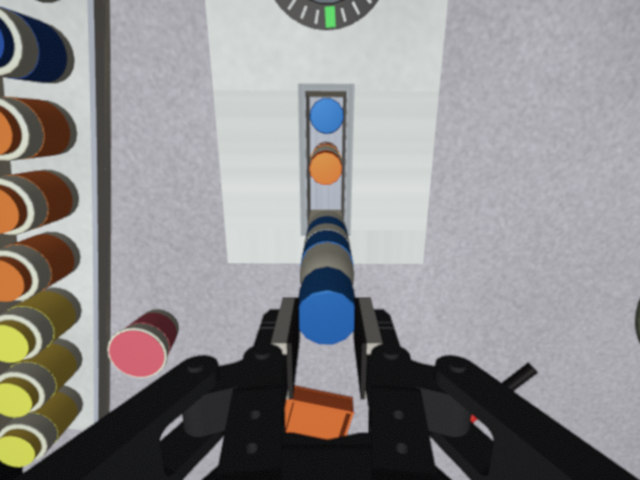

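The first bottle stands in the far end of the well at (326,115) px, with orange_c at (325,165). The near slot is free, so I lower the second.

```bash
python3 - <<'E'
from h import *
a=YAW-np.pi; t=X(0,.110)
hit=place(.040,a)
if not hit:
    print(bot.move_linear([*t,.018+H-.004],.04,until_force=6),bot.read_position(),bot.read_clock())
    bot.set_gripper(.5); p=bot.read_position(); bot.move_linear([p[0],p[1],.25],.15)
    d=X(0,-.095); bot.set_gripper(.5); bot.move_pose([*X(0,-.02),.30],down(YAW-.53+np.pi/2)); bot.wait(.2)
    T=pose_cam('wrist'); np.save('dial_T.npy',T); save(bot.camera('wrist'),'dial.png'); print(bot.read_clock())
    save(bot.camera('side'),'side1.png')
E
```

```text
hit False [ 0.55161942 -0.06551941  0.13055621] 28.2417
True [ 0.55143494 -0.06553643  0.12149376] 28.525
31.9833
```

View pics/dial.png

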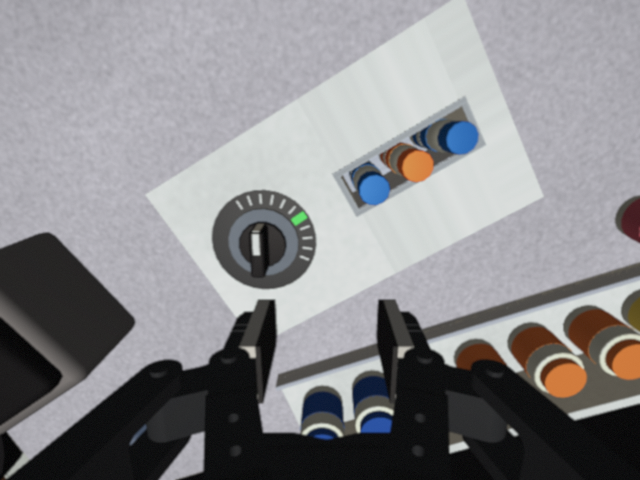

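All three caps stand in a row in the well at (373,188), (416,164) and (460,137) px. The dial bar is nearly vertical at (259,250), which matches θ≈0.53. The rightmost cap looks slightly large, so I check its height by projection and then turn the dial.

```bash
python3 - <<'E'
from h import *
T=np.load('dial_T.npy')
im=cv2.imread('pics/dial.png').astype(int); m=((im[...,0]>150)&(im[...,0]-im[...,2]>80)).astype(np.uint8)
n,l,s,c=cv2.connectedComponentsWithStats(m)
for i in range(1,n):
    if s[i,4]>300 and s[i,1]<250: 
        w=(onz('wrist',c[i],.158,T)[:2]-X(0,.07)); cs,sn=np.cos(YAW),np.sin(YAW); print(s[i],'well frame',w@[cs,sn],w@[-sn,cs])
im=cv2.cvtColor(cv2.imread('pics/side1.png'),cv2.COLOR_BGR2RGB).astype(int); mb=((im[...,2]>110)&(im[...,2]-im[...,0]>60)).astype(np.uint8)
n,l,s,c=cv2.connectedComponentsWithStats(mb)
print([ (s[i].tolist()) for i in range(1,n) if s[i,4]>30 and 280<c[i][0]<340 and 130<c[i][1]<230])
print('expect cap top px',[proj('side',[*X(0,.07+y),.158])[0].round(1).tolist() for y in (-.04,.04)])
im=cv2.imread('pics/side1.png'); cv2.imwrite('pics/side1c.png',cv2.resize(im[110:260,230:400],None,fx=4,fy=4))
E
```

```text
[447 122  31  32 781] well frame -0.002287156329542543 0.03948907035514054
[360 175  30  30 679] well frame -0.0009296574983900579 -0.04224489099425201
[[304, 152, 12, 6, 60], [308, 172, 12, 7, 64]]
expect cap top px [[309.3, 155.6], [312.4, 175.1]]
```

View pics/side1c.png

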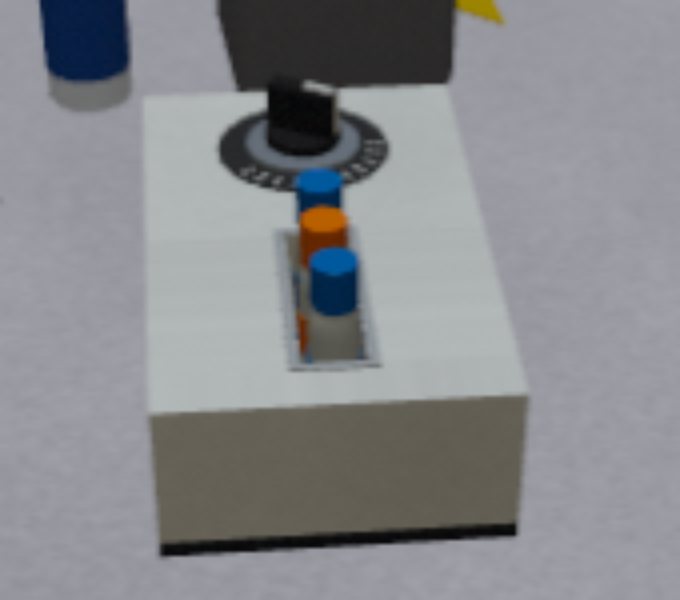

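The side view shows both blue caps level with the orange one, and the far and near cap tops at (309,155) and (313,175) px are where they should be. Now the dial.

```bash
python3 - <<'E'
from h import *
d=X(0,-.095); A=lambda th: down(YAW-th+np.pi/2)
bot.move_pose([*d,.20],A(.53))
print(bot.move_linear([*d,.128],.08,until_force=15),bot.read_position())
bot.set_gripper(0,30); print('w',bot.read_gripper_width(),bot.read_finger_force(),bot.read_clock())
for th in (.77,1.02,1.26,1.5): bot.move_pose([*d,.128],A(th))
bot.wait(.2); print(bot.read_moment(),bot.read_ft_force())
bot.set_gripper(.5); bot.move_linear([*d,.21],.12)
bot.move_pose([*X(0,-.03),.32],down(YAW-1.5+np.pi/2)); bot.wait(.2)
np.save('end_T.npy',pose_cam('wrist')); save(bot.camera('wrist'),'end.png'); save(bot.camera('scene'),'scene_end.png'); print(bot.read_clock())
E
```

```text
False [ 0.58781449 -0.26744049  0.12862759]
w 0.002699044886167385 0.0 34.1333
[-0.00636384  0.05073262 -0.03801427] [-0.91478685  0.91219749  0.10826967]
37.9
```

View pics/end.png

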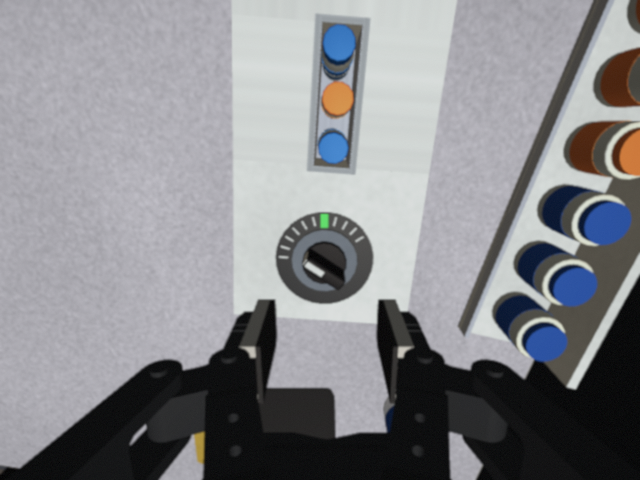

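The gripper shut on nothing and the dial has not moved: the pointer's white end is still at (305,263) px, about 0.5 rad. The bottles are fine. I've used my ten pictures, so I check the bar's location numerically.

```bash
python3 - <<'E'
from h import *
d=X(0,-.095)
cs,sn=np.cos(YAW),np.sin(YAW); loc=lambda p:np.array([(p[:2]-CH[:2])@[cs,sn],(p[:2]-CH[:2])@[-sn,cs]]).round(4)
for n,box in [('chil',(400,45,450,110)),('dial',(240,215,285,285)),('end',(295,235,355,300))]:
    T=np.load(n+'_T.npy'); im=cv2.imread(f'pics/{n}.png'); g=cv2.cvtColor(im,cv2.COLOR_BGR2GRAY).astype(int)
    print(n,'proj axis z=.152',proj('wrist',[*d,.152],T)[0].round(1),'z=.122',proj('wrist',[*d,.122],T)[0].round(1))
    x0,y0,x1,y1=box; sub=g[y0:y1,x0:x1]
    for nm,m in [('black<22',sub<22),('white>150',sub>150)]:
        nn,l,s,c=cv2.connectedComponentsWithStats(m.astype(np.uint8))
        for i in np.argsort(-s[1:,4])[:2]+1 if nn>1 else []:
            v,u=np.nonzero(l==i); mu=np.array([u.mean()+x0,v.mean()+y0]); _,V=np.linalg.eigh(np.cov(u,v))
            e=V[:,1]; P=onz('wrist',mu,.152,T); Q=onz('wrist',mu+e*8,.152,T); dd=loc(Q)-loc(P)
            print(nm,s[i,4],mu.round(1),'local',loc(P),'dir angle th',np.arctan2(dd[1],-dd[0]).round(3))
    ed=cv2.Canny(im,40,120)
E
python3 - <<'E'
from h import *
print(bot.read_position(),bot.read_gripper_width(), [ (np.round(r['bbox']),round(r['confidence'],2)) for r in bot.search_frame('wrist','dial_grip')])
E
```

```text
chil proj axis z=.152 [429.5  76.4] z=.122 [421.7  79.7]
black<22 254 [418.9  77.4] local [ 0.0009 -0.0852] dir angle th 0.543
white>150 132 [424.   88.9] local [-0.0099 -0.0889] dir angle th 0.523
dial proj axis z=.152 [256.  256.3] z=.122 [261.4 246. ]
black<22 207 [265.1 246.7] local [-0.0037 -0.0826] dir angle th -2.603
white>150 144 [255.4 244.1] local [-0.0102 -0.0889] dir angle th -2.626
white>150 6 [241.2 283.7] local [ 0.0158 -0.1223] dir angle th -0.785
end proj axis z=.152 [323.8 275.3] z=.122 [324.1 264.3]
black<22 329 [325.4 263.3] local [ 0.0006 -0.0822] dir angle th 0.56
white>150 116 [313.9 268.8] local [-0.0102 -0.0888] dir angle th 0.525
white>150 32 [351.  297.5] local [ 0.0289 -0.1172] dir angle th -0.464
[ 0.57538199 -0.20349408  0.31846494] 0.4974456461872713 [(array([303., 244.,  42.,  44.]), 0.65)]
```

The white pointer line triangulates consistently: height 0.152, axis as assumed, θ=0.53. I retry the grip in steps and read the fingers at each one.

```bash
python3 - <<'E'
from h import *
d=X(0,-.095); A=lambda th: down(YAW-th+np.pi/2)
bot.move_pose([*d,.20],A(.53)); bot.move_linear([*d,.126],.08,until_force=15)
print(bot.read_position(),bot.read_tool_rot(),A(.53))
for o in (.35,.25,.15,.08,0.):
    bot.set_gripper(o,40); print(o,bot.read_gripper_width(),bot.read_finger_force(),np.round(bot.read_ft_force(),2))
print(bot.read_clock())
E
```

```text
[ 0.58783919 -0.26748301  0.12667159] [ 5.56520668e-04  1.75312457e-01  9.84512669e-01 -1.92771138e-04] [np.float64(0.0), np.float64(0.17528968379883667), np.float64(0.9845169001869413), np.float64(0.0)]
0.35 0.3509609892205376 0.0 [ 0.05 -0.42 -0.19]
0.25 0.25071733892549697 0.0 [-1.48  0.6  -0.3 ]
0.15 0.14687261342511837 0.0 [ 0.   -0.53  0.17]
0.08 0.07988373194191048 0.0 [ 0.72 -0.46  0.23]
0.0 0.004896429561075409 0.0 [ 0.41  1.02 -0.31]
41.2667
```

```bash
python3 - <<'E'
from h import *
def line(im,T,r=45,tag=''):
    g=cv2.cvtColor(im,cv2.COLOR_RGB2GRAY).astype(int); d=X(0,-.095)
    pts=[proj('wrist',[*X(-.0119*np.cos(t),-.095+.0119*np.sin(t)),.152],T)[0] for t in (.53,1.5)]
    print(tag,'expected .53/1.5:',np.round(pts,1), 'axis',proj('wrist',[*d,.152],T)[0].round(1))
    c0=proj('wrist',[*d,.152],T)[0].astype(int); x0,y0=max(c0-r*2,0); sub=im[y0:c0[1]+2*r,x0:c0[0]+2*r].astype(int)
    m=((sub.min(2)>150)&(sub.max(2)-sub.min(2)<40)).astype(np.uint8)
    n,l,s,c=cv2.connectedComponentsWithStats(m)
    for i in np.argsort(-s[1:,4])[:5]+1: 
        P=onz('wrist',c[i]+[x0,y0],.152,T)[:2]-d; print('white',s[i,4],(c[i]+[x0,y0]).round(1),'rel local',(P@[np.cos(YAW),np.sin(YAW)]).round(4),(P@[-np.sin(YAW),np.cos(YAW)]).round(4))
T=pose_cam('wrist'); im=bot.camera('wrist'); save(im,'g.png'); print('shut'); line(im,T)
print([(np.round(r['bbox']),round(r['confidence'],2)) for r in bot.search_frame('wrist','dial_grip')])
# darkness along the closing line and along tool x
bot.set_gripper(.5); im2=bot.camera('wrist'); save(im2,'g2.png'); print('open'); line(im2,T)
print([(np.round(r['bbox']),round(r['confidence'],2)) for r in bot.search_frame('wrist','dial_grip')])
df=np.abs(im.astype(int)-im2.astype(int)).max(2)
p=proj('wrist',[*X(0,-.095),.145],T)[0]; print('grasp px',p, 'TCP px',proj('wrist',bot.read_position(),T)[0])
print(bot.read_clock(), bot.read_joint_positions())
E
```

```text
shut
 expected .53/1.5: [[326.9 286.7]
 [349.2 297.4]] axis [326.9 311.1]Traceback (most recent call last):
  File "<stdin>", line 11, in <module>
  File "<stdin>", line 6, in line
ValueError: The truth value of an array with more than one element is ambiguous. Use a.any() or a.all()
```

```bash
cat > ln.py <<'E'
from h import *
def line(im,T,tag=''):
    d=X(0,-.095); im=im.astype(int)
    print(tag,'expected .53/1.5:',[proj('wrist',[*X(-.0119*np.cos(t),-.095+.0119*np.sin(t)),.152],T)[0].round(1).tolist() for t in (.53,1.5)],'axis',proj('wrist',[*d,.152],T)[0].round(1))
    c0=proj('wrist',[*d,.152],T)[0].astype(int); x0=c0[0]-70; y0=max(c0[1]-80,0); sub=im[y0:c0[1]+60,x0:c0[0]+70]
    m=((sub.min(2)>140)&(sub.max(2)-sub.min(2)<45)).astype(np.uint8)
    n,l,s,c=cv2.connectedComponentsWithStats(m)
    for i in np.argsort(-s[1:,4])[:5]+1:
        P=onz('wrist',c[i]+[x0,y0],.152,T)[:2]-d; print('white',s[i].tolist(),(c[i]+[x0,y0]).round(1),'rel local',(P@[np.cos(YAW),np.sin(YAW)]).round(4),(P@[-np.sin(YAW),np.cos(YAW)]).round(4))
E
python3 - <<'E'
from ln import *
T=pose_cam('wrist'); im=cv2.cvtColor(cv2.imread('pics/g.png'),cv2.COLOR_BGR2RGB); line(im,T,'shut')
print([(np.round(r['bbox']),round(r['confidence'],2)) for r in bot.search_frame('wrist','dial_grip')])
bot.set_gripper(.5); im2=bot.camera('wrist'); save(im2,'g2.png'); line(im2,T,'open')
print([(np.round(r['bbox']),round(r['confidence'],2)) for r in bot.search_frame('wrist','dial_grip')])
for v in range(270,330,10): print(v,im2[v,270:390:6].mean(1).astype(int))
print(bot.read_clock())
E
```

```text
shut expected .53/1.5: [[327.0, 286.6], [349.3, 297.4]] axis [327.  311.1]
white [0, 96, 29, 38, 664] [266.6 348.3] rel local 0.0025 -0.0337
white [113, 98, 27, 36, 585] [385.2 349.1] rel local 0.0305 0.0133
white [65, 35, 14, 31, 432] [327.5 281.1] rel local -0.0124 0.0075
white [56, 112, 10, 10, 50] [318.1 346.2] rel local 0.0135 -0.0126
white [76, 112, 9, 10, 43] [334.5 346. ] rel local 0.0172 -0.0061
[(array([283., 238.,  91.,  72.]), 0.64)]
open expected .53/1.5: [[327.0, 286.6], [349.3, 297.4]] axis [327.  311.1]
white [15, 112, 112, 28, 2133] [325.9 360.4] rel local 0.0219 -0.0134
white [65, 35, 14, 43, 599] [327.5 286.9] rel local -0.01 0.0061
white [65, 29, 14, 2, 28] [327.5 260.5] rel local -0.0207 0.0124
white [136, 66, 4, 3, 7] [393.7 298.1] rel local 0.0093 0.0286
[]
270 [124 124 110  50  52  51  50  29  45 219 217  64  23  44  44  43  42 113
 123 123]
280 [125 124  99  47  46  47  47  26  46 218 218  56  23  43  42  40  39  92
 125 123]
290 [126 125 124  44  43  44  44  28  43 218 218  54  20  38  39  38  38 122
 124 124]
300 [ 45 115 123  81  41  41  41  24  42 220 219  46  22  38  38  35  85 121
  75  62]
310 [ 12  78 122 125 125  39  39  27  40  45  45  36  21  37  34 122 123 123
  37  12]
320 [  7  41  63 107 125 125 123  70  37  37  38  34  79 123 123 123  97  56
  14  11]
41.95
```

The bar is centred exactly between the fingers, but when shut they appear over the bar instead of against it. I probe with shut fingers to find their true tip height.

```bash
python3 - <<'E'
from h import *
d=X(0,-.095)
bot.move_linear([*d,.165],.15); bot.set_gripper(0,40)
print(bot.read_gripper_width(),bot.move_linear([*d,.112],.05,until_force=6),bot.read_position(),bot.read_ft_force(),bot.read_clock())
E
```

```text
0.00208275450203463 True [ 0.58712397 -0.26706668  0.11952222] [ 0.30795034 -0.08021343  5.78438021] 43.6833
```

```bash
python3 - <<'E'
from h import *
d=X(0,-.095)
bot.move_linear([*d,.125],.1); bot.set_gripper(.45,40)
print(bot.move_linear([*d,.100],.05,until_force=6),bot.read_position(),bot.read_ft_force())
p=bot.read_position(); bot.set_gripper(0,40); print(bot.read_gripper_width(),bot.read_finger_force(),bot.read_clock())
E
```

```text
False [ 0.58734721 -0.26716727  0.09984365] [ 0.83963178 -0.03959435 -0.22515298]
0.15155810231601802 40.940170884132385 45.3667
```

Gripped at a width of 14 mm: the tips really sit about 30 mm above the reported TCP. Now I turn the dial.

```bash
python3 - <<'E'
from ln import *
d=X(0,-.095); p=bot.read_position(); A=lambda th: down(YAW-th+np.pi/2)
for th in (.85,1.18,1.5): bot.move_pose([*d,p[2]],A(th)); print(th,bot.read_gripper_width(),np.round(bot.read_ft_force(),1),np.round(bot.read_moment(),2))
bot.wait(.2); bot.set_gripper(.45); bot.move_linear([*d,.18],.12)
bot.move_pose([*X(0,-.03),.32],A(1.5)); bot.wait(.2)
T=pose_cam('wrist'); np.save('end2_T.npy',T); im=bot.camera('wrist'); save(im,'end2.png'); line(im,T); print(bot.read_clock())
m=((im[...,2]>150)&(im[...,2].astype(int)-im[...,0]>80)).astype(np.uint8)|((im[...,0]>150)&(im[...,0].astype(int)-im[...,2]>80)).astype(np.uint8)
n,l,s,c=cv2.connectedComponentsWithStats(m)
for i in range(1,n):
    if s[i,4]>200 and s[i,1]<200 and 250<c[i][0]<400: w=onz('wrist',c[i],.158,T)[:2]-X(0,.07); print(s[i],(w@[np.cos(YAW),np.sin(YAW)]).round(4),(w@[-np.sin(YAW),np.cos(YAW)]).round(4))
E
```

```text
0.85 0.15357471836915615 [1.9 1.4 0.1] [ 0.32 -0.47 -0.  ]
1.18 0.15740172231750965 [ 3.4  2.5 -0. ] [ 0.52 -0.63 -0.03]
1.5 0.15231197520577708 [ 4.5  2.  -1.3] [ 0.67 -0.95 -0.05]
 expected .53/1.5: [[313.9, 269.1], [323.8, 264.2]] axis [323.9 275.4]
white [0, 0, 140, 140, 10910] [322.2 260.6] rel local -0.0027 0.0155
white [68, 60, 6, 20, 115] [323.5 264.3] rel local -0.0011 0.0118
white [59, 22, 4, 9, 23] [313.5 220.9] rel local -0.0135 0.0548
white [89, 26, 6, 8, 21] [344.4 224.9] rel local 0.0158 0.0529
white [80, 23, 4, 8, 20] [334.5 221.5] rel local 0.0063 0.0556
48.8917
[324  25  31  36 881] -0.0018 0.0398
[322  82  32  33 811] 0.0003 -0.0017
[319 133  29  30 685] -0.0004 -0.0421
```

The pointer measures 1.48 rad, within the green mark. All three bottles are in place and level, and the arm is clear, so I hand the job in.

```bash
python3 -c "
from cell import bot
print(bot.close_job())"
```

```text
the job is handed in; nothing more can be done
None
```

Both blue-capped bottles stand in the well beside orange_c, the dial measures about 1.48 rad (green mark 1.50), and I handed the job in just after 48.9 s; the verdict wasn't shown.

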